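# Tap a soapstone slab true between its lines and set the holdfast on it

### The job

Get the soapstone slab ready for sawing: with light taps on its long edges near the ends, from one side and from the other as each end needs, walk it over the saw board until it lies centred between the two long pencilled lines, with the same margin on both sides at both ends (to 2 mm), and take your hand off it. Then, without shifting it, push the iron holdfast straight down by the knuckle over its stem until the leather pad bears firmly on the stone; the stone is soft, so feel for it and stop at about 16 N of push. Leave the slab centred and pinned, and the other tools where they lie.

Things in the scene. Friction and masses are not known exactly. Their poses are not given: they have to be found in the camera images.
- board: plywood saw board, 260 (x) x 340 (y) x 18 mm, fixed to the bench. Two pencilled lines 94 mm apart run along its y, at x = -47 and +47 mm. Origin on the board's underside, midway between the lines and under the middle of the holdfast's pad; x points across the lines towards the holdfast's stem, z up.
- lines_mid (a point): the point of the board's top face midway between the pencilled lines, straight over the board's origin and 18 mm above it; axes as the board's.
- slab: loose grey soapstone slab, 90 (x) x 250 (y) x 14 mm, 0.7 to 0.98 kg, flat on the board but askew, too wide to grasp. Origin at the centre of its underside; x across, y to its left end. Pushed near one end it turns at some 2 to 4 N, and the other end moves back about a fifth as far. Its place lengthwise does not matter. A knock or push of over 15 N chips it.
- end_left (a point): middle of the slab's left end face (+y end), half-way up; centred when its x in the board's frame is 0.
- end_right (a point): middle of the slab's right end face (-y end), half-way up; centred when its x in the board's frame is 0.
- holdfast: black iron holdfast: an upright stem (19 mm thick) in a hole of the board, 130 mm from the board's origin along its +x, with a knuckle on top and an arm that reaches back over the slab's middle. Origin on the stem's axis, 104 mm below the knuckle's top; z up. It only slides straight up and down (36 mm at most) and stays where it is left: tight in its hole, it takes about 8 N of push to slide down.
- knuckle_top (a point): centre of the flat round top of the knuckle (29 mm across), over the stem: the place to push; 116 to 122 mm above the bench at the start. What is pushed here beyond the 8 N of the tight hole bears on the stone through the springy arm (25 N per mm), and after letting go up to 8 N of it stays. More than 16 N under the pad bruises the stone.
- boss (a point): centre of the arm's end boss (29 mm across), over the slab's middle. The leather-faced pad (42 mm across) hangs under it on a set screw with a small cross handle. The pad's underside is 9 to 24 mm above the stone: the screw is set differently each time and this height is not measured, so contact has to be felt (or seen). Pushing here or on the pad does not wedge the stem.
- mallet: steel hammer with a wooden handle, 260 mm, lying on the bench; to be left alone.
- saw: small hand saw with a straight wooden handle, lying on the bench; to be left alone.
- jar: glass jar of fixings with a steel lid, 68 mm across, 85 mm high; to be left alone.

How it is judged:
On the way:
1. both ends of the slab lie midway between the lines to 2 mm, the slab still, with neither the fingers nor the holdfast on it (x of end_left in the frame of board between -0.002 and 0.002 m and x of end_right in the frame of board between -0.002 and 0.002 m and linear speed of slab below 0.005 m/s and contact force between each of the fingers, holdfast and slab below 0.1 N), for 0.3 s.
At the end, for the whole second after the job is handed in: the slab lies flat and still on the board, both its ends midway between the lines to 2.5 mm, and the holdfast's pad bears on it with over 4 N (x of end_left in the frame of board between -0.0025 and 0.0025 m and x of end_right in the frame of board between -0.0025 and 0.0025 m and linear speed of slab below 0.005 m/s and z of slab in the frame of lines_mid below 0.003 m and contact force between holdfast and slab above 4 N); the robot touches nothing.
It fails at once if the slab is knocked or pushed by the fingers with over 15 N (contact force between the fingers and slab above 15 N).
It fails at once if the pad bears on the slab with over 16 N (contact force between holdfast and slab above 16 N).
It fails at once if the slab is lifted or tipped (angle between slab's own z axis and vertical above 0.08 rad or z of slab in the frame of lines_mid above 0.005 m).
It fails at once if a bystander tool is shifted by over 15 mm (distance of any of mallet, saw, jar from where it was at the start of the episode above 0.015 m).
It also fails if it takes over 72 s, if anything falls off the work surface, if the arm or the gripper's body presses on something with over 40 N, if the wrist force passes 120 N, or if a joint passes its speed limit or range.

### The arm

A 6-joint arm with a two-finger parallel gripper is mounted at the origin on the work surface. World frame = base frame: x ahead of the robot, y to its left, z up, the work surface at z = 0. Lengths are in m, angles in rad, forces in N, time in s.
With the tool pointing down it reaches from about 0.325 to 0.775 m from the base axis. Payload 5.5 kg.
Tool frame: the origin (TCP) lies midway between the tips of the shut fingers; the grasp point (between the pads) lies 19 mm behind it; z points along the fingers, y is the line along which they close (so a half turn about z gives the same grasp; the last joint's range is limited). The gripper opens to 85 mm and grips with 20 to 120 N. Pads are 22 mm wide; open, the fingers measure 114 mm over their backs; the gripper's body (76 mm by 85 mm) begins 54 mm behind the grasp point. The pads swing forward as they close: fully open they stand 13 mm farther back than shut.
Start: joints at [-1.197, 0.091, 1.231, -0, 1.82, -0.057], TCP at [0.251, -0.545, 0.231] pointing down, gripper open.
Joint ranges: [-2.87, 2.87], [-0.86, 2.18], [0.17, 2.46], [-1.51, 4.65], [0.06, 2.69], [-2.65, 2.65]. Speed limits (rad/s): [2.57, 2.57, 3.01, 3.14, 3.14, 3.14].

### API

Orientations are given as a unit quaternion [x, y, z, w].
In Python, from workcell import status, viewer, sign_off gives the robot as it stands.
- The arm moves only by the tool step_arm, never from a script. Its argument "commands" is a list of rows, each an object with "offset": the shift along the tool's x, y, z in m, a list of three; "dr": the turn, a rotation vector about the tool's x, y, z in rad, a list of three. In form: [{"offset": [tx, ty, tz], "dr": [rx, ry, rz]}, ...]. A call has exactly 10 rows; each row is the pose to reach, as a shift and turn from the pose commanded when the call began, along the tool's axes at that moment; what a row does not reach only later rows make up. A row lasts 1/10 s, in which the tool goes at most 50 mm and 8.59 degrees, less where a joint would pass 70% of its speed; a pose out of reach is approached as far as the arm can. A call with a gripper value outside its range is refused whole. "gripper" is the finger opening in m, from 0 to 0.0854, set as the call begins (left out, the last holds). The fingers move at their own pace and stop on an object; the grip force is fixed at half the most. Time passes only in rows, so rows that repeat a pose let the fingers close, or fill a call up. It gives the time, the measured TCP pose, the force, the opening and the grip force at its end, in the units of the state.
- status.get_obs(): the state, without advancing time (a new reading comes with each control period).
- viewer.grab_frame(name): name is "scene" or "side" or "wrist"; returns a dict with "pixels" (384x512x3 uint8, red, green, blue), "camera_matrix" (3x3 intrinsics, pixels), "origin" and "attitude" of the camera in the world; the wrist camera has in their place "mount" (4x4, takes a point from camera to tool coordinates, whose origin is the TCP and whose axes are the flange's). Camera axes: x right, y up, looking along -z (the intrinsics and any distortion apply to the point x, -y, -z); pixel columns grow to the right and rows downward; lengths in m; the calibration is good to about 2 mm. A picture is of the moment at which its call begins: read the wrist's pose just before it. There is no depth.
- sign_off(): hands the job in; it is judged then, once.
The state is a dict: "time_s": time; "q": joint angles; "dq": joint speeds; "joint_torque": joint torques, N m; "tool_pos": TCP position; "eef_rot": TCP orientation; "force": force on the tool from outside, world axes, zero at the start; "wrist_torque": the same for the moment, N m; "width": opening from 0.0 (shut) to 1.0 (fully open); "grip_force": force on a finger pad.
Only numpy, scipy, OpenCV 4.12 (cv2) and the standard library are available. Lean on these libraries where they do the work, as an engineer would, in place of code of your own. Each camera call takes 0.05 s, during which the arm holds its last target. There are 200 camera calls.

## Working session

There is one attempt and no reset: what is moved stays moved. The work goes in short steps, Python scripts to look and compute and a tool call to move; the robot and the scene stay as the last step left them, time stands still between calls to the robot, and variables do not carry over. Pictures are saved under pics/ and viewed, at most 10 in all, crops included, and the job is handed in when it is done.

Besides the shell and the picture viewer there is one more tool, called after "Call:" as a command line: name --argument value ..., lists and objects as JSON in quotes. step_arm: Moves the arm, as the interface text tells. Its arguments: {"type":"object","properties":{"commands":{"type":"array","items":{"type":"object","properties":{"offset":{"type":"array","items":{"type":"number"}},"dr":{"type":"array","items":{"type":"number"}}}}},"gripper":{"type":"number"}},"required":["commands"]}

```bash
mkdir -p pics
cat > h.py <<'E'
import numpy as np, cv2
from scipy.spatial.transform import Rotation as R
from workcell import status, viewer, sign_off
def grab(n):
    o=status.get_obs(); f=viewer.grab_frame(n)
    if 'mount' in f:
        T=np.eye(4);T[:3,:3]=R.from_quat(o['eef_rot']).as_matrix();T[:3,3]=o['tool_pos'];T=T@np.array(f['mount'])
        f['o'],f['A']=T[:3,3],T[:3,:3]
    else:
        a=np.array(f['attitude']); f['o']=np.array(f['origin']); f['A']=a if a.shape==(3,3) else R.from_quat(a).as_matrix()
    return f
def plane(f,uv,z):
    K=np.array(f['camera_matrix']);uv=np.atleast_2d(uv)
    d=(np.linalg.inv(K)@np.c_[uv,np.ones(len(uv))].T).T*[1,-1,-1]
    d=d@f['A'].T
    return f['o']+d*((z-f['o'][2])/d[:,2])[:,None]
def proj(f,P):
    c=(np.atleast_2d(P)-f['o'])@f['A']*[1,-1,-1]
    p=c@np.array(f['camera_matrix']).T
    return p[:,:2]/p[:,2:]
def save(f,n): cv2.imwrite('pics/'+n,cv2.cvtColor(f['pixels'],cv2.COLOR_RGB2BGR))
E
python3 - <<'E'
from h import *
o=status.get_obs(); print(o)
ims=[]
for n in ['scene','side','wrist']:
    f=grab(n); save(f,n+'0.png'); print(n,f['camera_matrix'],f['o'],f['A'],[k for k in f])
E
```

```text
{'time_s': 0.0, 'q': array([-1.19670022e+00,  9.18808479e-02,  1.23192639e+00,  3.17829740e-05,
        1.81979262e+00, -5.67134507e-02]), 'dq': array([ 0.00110708, -0.00022507,  0.00048611,  0.0022048 ,  0.000785  ,
        0.00172573]), 'joint_torque': array([ 7.77978983e-06, -4.58732522e+01, -4.18023849e+01, -1.20996046e-04,
        1.18357711e-02,  5.36059176e-06]), 'tool_pos': array([ 0.25045829, -0.54490593,  0.23011483]), 'eef_rot': array([ 9.76888630e-01,  2.13746571e-01, -1.43383530e-04, -9.93425860e-04]), 'force': array([ 0.55177716, -0.6201044 ,  0.22063734]), 'wrist_torque': array([-0.04347927,  0.03171929,  0.03861582]), 'grip_force': 0.0, 'width': 0.9995499710320461}
scene [[485.07064258   0.         255.58596365]
 [  0.         485.07064258 186.31942655]
 [  0.           0.           1.        ]] [ 1.45807779 -0.14461233  1.35899179] [[ 0.17025244 -0.79172811  0.58666916]
 [ 0.98531856  0.144456   -0.09099338]
 [-0.01270586  0.59354786  0.80469839]] ['pixels', 'camera_matrix', 'origin', 'attitude', 'o', 'A']
side [[352.12583736   0.         253.27723916]
 [  0.         352.12583736 189.60751494]
 [  0.           0.           1.        ]] [0.30385609 0.56663624 0.78489556] [[-0.92747069  0.27198551 -0.25655799]
 [-0.3738556  -0.6846737   0.62566278]
 [-0.0054873   0.67619953  0.73669809]] ['pixels', 'camera_matrix', 'origin', 'attitude', 'o', 'A']
wrist [[271.98696619   0.         259.45720003]
 [  0.         271.98696619 197.62238595]
 [  0.           0.           1.        ]] [ 0.31638258 -0.51448572  0.37169644] [[ 0.41743431  0.87130641  0.25801888]
 [-0.90870488  0.4008799   0.11640765]
 [-0.00200786 -0.28305556  0.95910141]] ['pixels', 'camera_matrix', 'mount', 'o', 'A']
```

View pics/scene0.png

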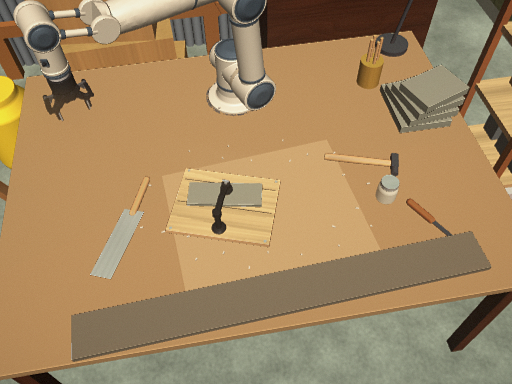

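View pics/side0.png

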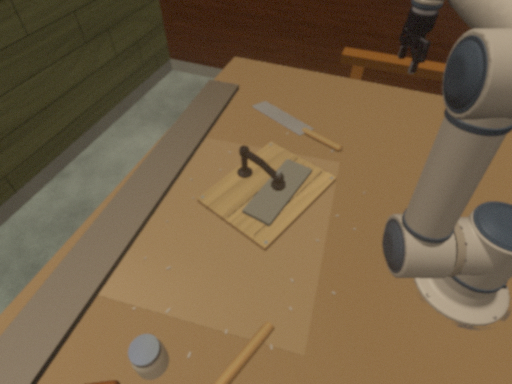

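The scene view shows the board with corners at about (184,170), (280,180), (270,245) and (167,232). The slab runs (188,183)–(262,207) and the holdfast stem is near (219,228). The side view shows the same layout, with the stem on the far (+x) side.

Run:
```python
from h import *
f=grab('scene')
P=plane(f,[(184,170),(280,180),(270,245),(167,232)],.018);print(P.round(3),P.mean(0))
print(np.linalg.norm(P-np.roll(P,-1,0),axis=1))
print(plane(f,[(219,228)],.1), plane(f,[(226,186)],.1))
o=status.get_obs();print(o['tool_pos'],R.from_quat(o['eef_rot']).as_matrix().round(3))
im=cv2.resize(f['pixels'][150:265,145:305],None,fx=5,fy=5,interpolation=cv2.INTER_CUBIC)
cv2.imwrite('pics/c0.png',im[:,:,::-1])
```

```text
[[ 0.364 -0.23   0.018]
 [ 0.469  0.095  0.018]
 [ 0.715  0.013  0.018]
 [ 0.609 -0.305  0.018]] [ 0.53943437 -0.10671057  0.018     ]
[0.34077649 0.2597057  0.33458753 0.25621564]
[[ 0.67523494 -0.13833156  0.1       ]] [[ 0.52178506 -0.09605518  0.1       ]]
[ 0.25048526 -0.54500517  0.23057507] [[ 0.909  0.418 -0.   ]
 [ 0.418 -0.909  0.001]
 [ 0.    -0.001 -1.   ]]
```

View pics/c0.png

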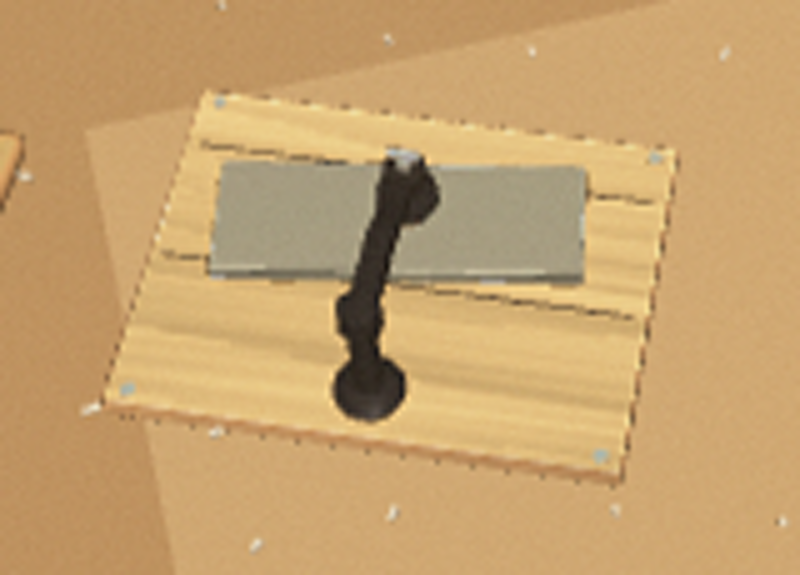

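Call:
step_arm --commands '[{"offset":[0.037,-0.035,-0.005],"dr":[0,0,0.08]},{"offset":[0.075,-0.07,-0.01],"dr":[0,0,0.16]},{"offset":[0.112,-0.105,-0.015],"dr":[0,0,0.24]},{"offset":[0.15,-0.14,-0.02],"dr":[0,0,0.32]},{"offset":[0.187,-0.175,-0.02],"dr":[0,0,0.4]},{"offset":[0.224,-0.21,-0.02],"dr":[0,0,0.48]},{"offset":[0.261,-0.245,-0.02],"dr":[0,0,0.56]},{"offset":[0.298,-0.28,-0.02],"dr":[0,0,0.64]},{"offset":[0.335,-0.315,-0.02],"dr":[0,0,0.7]},{"offset":[0.373,-0.349,-0.02],"dr":[0,0,0.736]}]' --gripper 0

```text
time_s: 1.2
tool_pos: [0.4393, -0.0811, 0.2514]
eef_rot: [0.988, -0.153, 0.0, 0.0]
force: [-0.1, -0.4, 0.3]
width: 0.002
grip_force: 0.0
```

Call:
step_arm --commands '[{"offset":[0,0,0]},{"offset":[0,0,0]},{"offset":[0,0,0]},{"offset":[0,0,0]},{"offset":[0,0,0]},{"offset":[0,0,0]},{"offset":[0,0,0]},{"offset":[0,0,0]},{"offset":[0,0,0]},{"offset":[0,0,0]}]'

```text
invalid input at $.commands[0]: expected keys offset, dr
```

Run:
```python
from h import *
o=status.get_obs();print(o['tool_pos'],R.from_quat(o['eef_rot']).as_matrix().round(3),o['force'])
f=grab('wrist');save(f,'w1.png')
```

```text
[ 0.43930165 -0.08111253  0.25141178] [[ 0.953 -0.303  0.001]
 [-0.303 -0.953 -0.   ]
 [ 0.001  0.    -1.   ]] [-0.14343872 -0.36989703  0.297615  ]
```

View pics/w1.png

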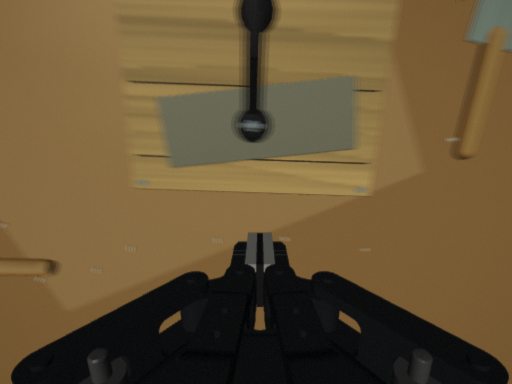

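The wrist view shows the slab corners at (160,98), (355,77), (355,150) and (173,166). The pencil lines run (130,81)–(380,91) and (137,155)–(368,163), and the boss is at (253,125).

```bash
cat > m.py <<'E'
from h import *
def fit(P):  # robust line: point, dir
    v=cv2.fitLine(P[:,:2].astype(np.float32),cv2.DIST_HUBER,0,1e-4,1e-4).ravel().astype(float)
    return v[2:],v[:2]*np.sign(v[1])
G0=np.array([[[130,81],[380,91]],[[137,155],[368,163]]],float)
def measure(W=None,verbose=True):
    f=grab('wrist'); px=f['pixels']; hsv=cv2.cvtColor(px,cv2.COLOR_RGB2HSV); g=px.sum(2).astype(float)/3
    m=((hsv[...,1]<70)&(g>80)&(g<190)).astype(np.uint8)
    m=cv2.morphologyEx(m,cv2.MORPH_OPEN,np.ones((3,3)))
    c0=proj(f,[*(W['o'] if W else plane(f,[(255,125)],.032)[0][:2]),.032])[0]
    # slab: big grey components near the board centre
    n,lab,st,ce=cv2.connectedComponentsWithStats(m)
    keep=[i for i in range(1,n) if st[i,4]>800 and abs(ce[i]-c0).max()<130]
    sm=np.isin(lab,keep)
    # lines
    L=[]
    for k,s in enumerate((1,-1)):
        if W: 
            a=W['o']+s*.047*W['x']; y=np.array([-.17,.17])[:,None]; E=np.c_[a+y*W['y'],[.018]*2]; uv=proj(f,E)
        else: uv=G0[k]
        uv=uv[np.argsort(uv[:,0])]; pts=[]
        sd=cv2.dilate(sm.astype(np.uint8),np.ones((9,9)))
        for u in range(int(uv[0,0])+6,int(uv[1,0])-5):
            v=np.interp(u,uv[:,0],uv[:,1]); r=np.arange(int(v)-5,int(v)+7)
            if r[0]<0 or r[-1]>383 or sd[r,u].any(): continue
            col=g[r,u]; w=np.median(col)-col; w[w<8]=0
            if col.min()<60 or w.max()<15: continue
            pts.append((u,(w*r).sum()/w.sum()))
        L.append(fit(plane(f,np.array(pts),.018))); 
        if verbose: print('line',k,len(pts))
    yd=L[0][1]+L[1][1]; yd/=np.linalg.norm(yd); xd=np.array([yd[1],-yd[0]])
    a=L[0][0]@xd; b=L[1][0]@xd
    print('line sep %.2f mm, angle diff %.4f'%((a-b)*1e3,np.cross(L[0][1],L[1][1])))
    # slab edges: by column, top & bottom of mask
    T,B=[],[]
    us=np.where(sm.sum(0)>30)[0]; u0,u1=us.min(),us.max()
    for u in range(u0+14,u1-13):
        r=np.where(sm[:,u])[0]
        if len(r)<30: continue
        T.append((u,r.min()-.0)); B.append((u,r.max()+.0))
    e=[]
    for pts,s in ((T,-.5),(B,.5)):
        Q=plane(f,np.array(pts)+[0,s],.032); p,d=fit(Q)
        n=np.array([d[1],-d[0]]); res=abs((Q[:,:2]-p)@n); p,d=fit(Q[res<.0015]); e.append((p,d))
        if verbose: print('edge n',len(pts),(res<.0015).sum())
    sd_=e[0][1]+e[1][1]; sd_/=np.linalg.norm(sd_); sn=np.array([sd_[1],-sd_[0]])
    wid=(e[0][0]-e[1][0])@sn
    ew=plane(f,[((u0),np.where(sm[:,u0+3])[0].mean()),(u1,np.where(sm[:,u1-3])[0].mean())],.032)[:,:2]
    o=W['o'] if W else xd*(a+b)/2+yd*(ew.mean(0)@yd)
    mid=(a+b)/2
    c=sn*((e[0][0]+e[1][0])@sn/2)+sd_*(ew.mean(0)@sd_)
    print('slab width %.1f len %.1f'%(wid*1e3,np.linalg.norm(ew[0]-ew[1])*1e3))
    res={}
    for nme,s in (('left',1),('right',-1)):
        p=c+s*.125*sd_; print('end_%s x=%.2f y=%.1f mm'%(nme,(p@xd-mid)*1e3,((p-o)@yd)*1e3),'edges', ' '.join('%s'%(((c+s*.1*sd_+k*.045*sn)).round(4)) for k in(1,-1)))
        for k in (0,1):
            pp,d=e[k]; q=pp+d*(((c+s*.125*sd_)-pp)@d); print('   edge%+d x=%.2f'%(1-2*k,(q@xd-mid)*1e3))
    return f,dict(o=o,x=xd,y=yd),sm
if __name__=='__main__':
    import sys,pickle,os
    W=pickle.load(open('W.pkl','rb')) if os.path.exists('W.pkl') else None
    f,W2,sm=measure(W)
    print(W2, status.get_obs()['tool_pos'])
    if W is None: pickle.dump(W2,open('W.pkl','wb'))
E
python3 m.py 2>&1 | grep -v -i deprec
```

```text
print('line sep %.2f mm, angle diff %.4f'%((a-b)*1e3,np.cross(L[0][1],L[1][1])))
line 0 2
line 1 18
line sep 93.81 mm, angle diff 0.0029
edge n 148 147
edge n 148 148
slab width 88.1 len 245.3
end_left x=-15.92 y=122.6 mm edges [ 0.5632 -0.0159] [0.475  0.0018]
   edge+1 x=27.60
   edge-1 x=-59.46
end_right x=19.07 y=-124.9 mm edges [ 0.5239 -0.212 ] [ 0.4357 -0.1943]
   edge+1 x=62.73
   edge-1 x=-24.59
{'o': array([ 0.49836117, -0.10345219]), 'x': array([ 0.94332674, -0.33186543]), 'y': array([0.33186543, 0.94332674])} [ 0.4403623  -0.07778338  0.25105327]
```

```bash
sed -i 's/if col.min()<60 or w.max()<15: continue/if abs(u-c0[0])<28 or w.max()<12: continue/; s/np.cross(L\[0\]\[1\],L\[1\]\[1\])/L[0][1]@[-L[1][1][1],L[1][1][0]]/' m.py; rm W.pkl; python3 m.py;  python3 m.py
```

```text
line 0 70
line 1 56
line sep 93.88 mm, angle diff -0.0002
edge n 148 147
edge n 148 148
slab width 88.1 len 245.1
end_left x=-15.85 y=122.6 mm edges [ 0.5635 -0.0165] [0.4753 0.0014]
   edge+1 x=27.76
   edge-1 x=-59.46
end_right x=18.69 y=-125.0 mm edges [ 0.5237 -0.2125] [ 0.4355 -0.1947]
   edge+1 x=62.38
   edge-1 x=-25.00
{'o': array([ 0.49854694, -0.10397375]), 'x': array([ 0.94318538, -0.33226698]), 'y': array([0.33226698, 0.94318538])} [ 0.43961901 -0.08044806  0.2510383 ]
line 0 80
line 1 73
line sep 93.83 mm, angle diff -0.0006
edge n 147 147
edge n 147 147
slab width 88.1 len 245.2
end_left x=-15.87 y=123.0 mm edges [ 0.5637 -0.0162] [0.4755 0.0018]
   edge+1 x=27.73
   edge-1 x=-59.48
end_right x=18.62 y=-124.6 mm edges [ 0.5237 -0.2122] [ 0.4355 -0.1942]
   edge+1 x=62.31
   edge-1 x=-25.08
{'o': array([ 0.49854694, -0.10397375]), 'x': array([ 0.94288785, -0.33311035]), 'y': array([0.33311035, 0.94288785])} [ 0.43918789 -0.08216932  0.25105487]
```

```bash
cat > go.py <<'E'
from h import *
import sys,pickle
W=pickle.load(open('W.pkl','rb'))
def rel(bx,by,z):
    o=status.get_obs(); Rm=R.from_quat(o['eef_rot']).as_matrix()
    p=np.r_[W['o']+bx*W['x']+by*W['y'],z]
    Rt=np.c_[np.r_[W['x'],0],np.r_[-W['y'],0],[0,0,-1]]
    d=p-o['tool_pos']; b=(o['tool_pos'][:2]-W['o'])
    print('board xyz mm',(np.r_[b@W['x'],b@W['y'],o['tool_pos'][2]]*1e3).round(1),'F board',(W['x']@o['force'][:2]).round(2),o['force'].round(2),'t',o['time_s'])
    print('offset',(Rm.T@d).round(4),'dr',R.from_matrix(Rm.T@Rt).as_rotvec().round(4),'|p|',np.linalg.norm(p[:2]).round(3))
if __name__=='__main__': rel(*map(float,sys.argv[1:]))
E
python3 go.py -.095 .1 .06;python3 go.py -.095 .1 .06
```

```text
board xyz mm [-63.2   0.8 251.1] F board 0.29 [-0.19 -1.4   0.41] t 1.4
offset [-0.028  -0.1004  0.191 ] dr [0.0005 0.0005 0.0372] |p| 0.443
board xyz mm [-63.2   0.8 251.1] F board 0.29 [-0.19 -1.4   0.41] t 1.4
offset [-0.028  -0.1004  0.191 ] dr [0.0005 0.0005 0.0372] |p| 0.443
```

Call:
step_arm --commands '[{"offset":[-0.007,-0.025,0.03],"dr":[0,0,0.031]},{"offset":[-0.014,-0.05,0.06],"dr":[0,0,0.031]},{"offset":[-0.021,-0.075,0.09],"dr":[0,0,0.031]},{"offset":[-0.028,-0.1,0.12],"dr":[0,0,0.031]},{"offset":[-0.028,-0.1,0.15],"dr":[0,0,0.031]},{"offset":[-0.028,-0.1,0.18],"dr":[0,0,0.031]},{"offset":[-0.028,-0.1,0.191],"dr":[0,0,0.031]},{"offset":[-0.028,-0.1,0.191],"dr":[0,0,0.031]},{"offset":[-0.028,-0.1,0.191],"dr":[0,0,0.031]},{"offset":[-0.028,-0.1,0.191],"dr":[0,0,0.031]}]'

```text
time_s: 2.4
tool_pos: [0.4436, 0.0201, 0.0624]
eef_rot: [0.986, -0.168, 0.002, -0.0]
force: [0.0, -0.4, 0.8]
width: -0.001
grip_force: 0.0
```

```bash
python3 go.py -.085 .1 .024; python3 m.py
```

```text
board xyz mm [-93.   98.7  62.4] F board 0.16 [ 0.03 -0.41  0.76] t 2.4
offset [ 0.0079 -0.0012  0.0384] dr [-0.0009 -0.0031  0.0016] |p| 0.452Traceback (most recent call last):
  File "m.py", line 62, in <module>
    f,W2,sm=measure(W)
            ~~~~~~~^^^
  File "m.py", line 29, in measure
    L.append(fit(plane(f,np.array(pts),.018)));
                 ~~~~~^^^^^^^^^^^^^^^^^^^^^^
  File "h.py", line 14, in plane
    d=(np.linalg.inv(K)@np.c_[uv,np.ones(len(uv))].T).T*[1,-1,-1]
       ~~~~~~~~~~~~~~~~^~~~~~~~~~~~~~~~~~~~~~~~~~~~~
ValueError: matmul: Input operand 1 has a mismatch in its core dimension 0, with gufunc signature (n?,k),(k,m?)->(n?,m?) (size 1 is different from 3)
```

Call:
step_arm --commands '[{"offset":[0.0,0,0.01],"dr":[0,0,0]},{"offset":[0.0,0,0.02],"dr":[0,0,0]},{"offset":[0.0,0,0.03],"dr":[0,0,0]},{"offset":[0.005,0,0.037],"dr":[0,0,0]},{"offset":[0.008,0,0.038],"dr":[0,0,0]},{"offset":[0.01,0,0.038],"dr":[0,0,0]},{"offset":[0.012,0,0.038],"dr":[0,0,0]},{"offset":[0.014,0,0.038],"dr":[0,0,0]},{"offset":[0.016,0,0.038],"dr":[0,0,0]},{"offset":[0.018,0,0.038],"dr":[0,0,0]}]'

```text
time_s: 3.45
tool_pos: [0.4598, 0.0146, 0.0226]
eef_rot: [0.986, -0.167, 0.0, -0.0]
force: [-1.0, 0.3, 0.3]
width: 0.0
grip_force: 0.0
```

```bash
python3 go.py -.06 .1 .024
```

```text
board xyz mm [-76.   99.   22.6] F board -1.01 [-0.97  0.27  0.35] t 3.45
offset [ 0.016  -0.001  -0.0014] dr [-0.0002 -0.0005  0.0025] |p| 0.475
```

Call:
step_arm --commands '[{"offset":[0.002,0,-0.001],"dr":[0,0,0]},{"offset":[0.004,0,-0.001],"dr":[0,0,0]},{"offset":[0.006,0,-0.001],"dr":[0,0,0]},{"offset":[0.008,0,-0.001],"dr":[0,0,0]},{"offset":[0.01,0,-0.001],"dr":[0,0,0]},{"offset":[0.011,0,-0.001],"dr":[0,0,0]},{"offset":[0.012,0,-0.001],"dr":[0,0,0]},{"offset":[0.013,0,-0.001],"dr":[0,0,0]},{"offset":[0.014,0,-0.001],"dr":[0,0,0]},{"offset":[0.014,0,-0.001],"dr":[0,0,0]}]'

```text
time_s: 4.45
tool_pos: [0.4727, 0.01, 0.0232]
eef_rot: [0.986, -0.167, 0.0, 0.0]
force: [-1.3, 2.5, 0.3]
width: 0.002
grip_force: 1.2
```

```bash
python3 go.py -.06 .1 .024
```

```text
board xyz mm [-62.2  99.   23.2] F board -2.01 [-1.26  2.48  0.29] t 4.45
offset [ 0.0022 -0.001  -0.0008] dr [ 0.0001 -0.0001  0.0025] |p| 0.475
```

Call:
step_arm --commands '[{"offset":[-0.006,0,0],"dr":[0,0,0]},{"offset":[-0.015,0,-0.003],"dr":[0,0,0]},{"offset":[-0.015,0,-0.04],"dr":[0,0,0]},{"offset":[-0.012,0.01,-0.08],"dr":[0,0,0]},{"offset":[-0.01,0.03,-0.12],"dr":[0,0,0]},{"offset":[-0.005,0.06,-0.16],"dr":[0,0,0]},{"offset":[0,0.085,-0.2],"dr":[0,0,0]},{"offset":[0,0.1,-0.225],"dr":[0,0,0]},{"offset":[0,0.1,-0.225],"dr":[0,0,0]},{"offset":[0,0.1,-0.225],"dr":[0,0,0]}]'

```text
time_s: 5.45
tool_pos: [0.4395, -0.0845, 0.2488]
eef_rot: [0.986, -0.168, 0.001, 0.0]
force: [0.2, 0.4, -1.5]
width: 0.003
grip_force: 0.0
```

```bash
python3 m.py; sleep 0; python3 m.py|grep end; python3 go.py 0.095 -.1 .06
```

```text
line 0 40
line 1 74
line sep 93.75 mm, angle diff -0.0000
edge n 149 148
edge n 149 149
slab width 87.9 len 244.9
end_left x=-7.56 y=122.9 mm edges [ 0.5697 -0.0205] [0.4823 0.0011]
   edge+1 x=36.15
   edge-1 x=-51.27
end_right x=16.57 y=-125.9 mm edges [ 0.5217 -0.2146] [ 0.4343 -0.193 ]
   edge+1 x=60.36
   edge-1 x=-27.22
{'o': array([ 0.49854694, -0.10397375]), 'x': array([ 0.94303489, -0.33269386]), 'y': array([0.33269386, 0.94303489])} [ 0.43926878 -0.08404857  0.24752613]
end_left x=-7.38 y=122.8 mm edges [ 0.5698 -0.0207] [0.4824 0.0009]
end_right x=16.49 y=-126.1 mm edges [ 0.5217 -0.2148] [ 0.4344 -0.1932]
board xyz mm [-62.7  -0.7 246.9] F board -0.44 [-0.44  0.07 -0.3 ] t 5.55
offset [0.1578 0.0997 0.1866] dr [0.0001 0.0019 0.0028] |p| 0.601
```

Call:
step_arm --commands '[{"offset":[0.02,0.03,0],"dr":[0,0,0]},{"offset":[0.05,0.06,0.01],"dr":[0,0,0]},{"offset":[0.085,0.085,0.03],"dr":[0,0,0]},{"offset":[0.12,0.1,0.06],"dr":[0,0,0]},{"offset":[0.15,0.1,0.095],"dr":[0,0,0]},{"offset":[0.158,0.1,0.13],"dr":[0,0,0]},{"offset":[0.158,0.1,0.165],"dr":[0,0,0]},{"offset":[0.158,0.1,0.186],"dr":[0,0,0]},{"offset":[0.158,0.1,0.186],"dr":[0,0,0]},{"offset":[0.158,0.1,0.186],"dr":[0,0,0]}]'

```text
time_s: 6.55
tool_pos: [0.5554, -0.2299, 0.0614]
eef_rot: [0.986, -0.167, -0.001, -0.0]
force: [-0.1, 0.1, 0.0]
width: -0.002
grip_force: 0.0
```

```bash
python3 go.py .075 -.1 .024
```

```text
board xyz mm [ 95.5 -99.9  61.4] F board -0.12 [-0.1   0.09  0.04] t 6.55
offset [-0.0204  0.0001  0.0375] dr [-0.0002  0.0022  0.0034] |p| 0.581
```

Call:
step_arm --commands '[{"offset":[0,0,0.01],"dr":[0,0,0]},{"offset":[0,0,0.02],"dr":[0,0,0]},{"offset":[-0.003,0,0.03],"dr":[0,0,0]},{"offset":[-0.008,0,0.037],"dr":[0,0,0]},{"offset":[-0.012,0,0.0375],"dr":[0,0,0]},{"offset":[-0.014,0,0.0375],"dr":[0,0,0]},{"offset":[-0.016,0,0.0375],"dr":[0,0,0]},{"offset":[-0.018,0,0.0375],"dr":[0,0,0]},{"offset":[-0.02,0,0.0375],"dr":[0,0,0]},{"offset":[-0.022,0,0.0375],"dr":[0,0,0]}]'

```text
time_s: 7.55
tool_pos: [0.5351, -0.2236, 0.0251]
eef_rot: [0.986, -0.167, 0.0, 0.0]
force: [-0.3, -0.4, 0.6]
width: -0.005
grip_force: 0.0
```

Call:
step_arm --commands '[{"offset":[-0.002,0,0],"dr":[0,0,0]},{"offset":[-0.004,0,0],"dr":[0,0,0]},{"offset":[-0.006,0,0],"dr":[0,0,0]},{"offset":[-0.008,0,0],"dr":[0,0,0]},{"offset":[-0.01,0,0],"dr":[0,0,0]},{"offset":[-0.012,0,0],"dr":[0,0,0]},{"offset":[-0.013,0,0],"dr":[0,0,0]},{"offset":[-0.014,0,0],"dr":[0,0,0]},{"offset":[-0.0145,0,0],"dr":[0,0,0]},{"offset":[-0.0145,0,0],"dr":[0,0,0]}]'

```text
time_s: 8.55
tool_pos: [0.5214, -0.2188, 0.0249]
eef_rot: [0.986, -0.167, 0.0, 0.0]
force: [1.3, -2.5, 0.0]
width: 0.004
grip_force: 1.1
```

```bash
python3 go.py .058 -.1 .024
```

```text
board xyz mm [  59.7 -100.7   24.9] F board 2.07 [ 1.32 -2.47  0.04] t 8.55
offset [-0.0017 -0.0007  0.0009] dr [ 0.     -0.0002  0.0025] |p| 0.564
```

Call:
step_arm --commands '[{"offset":[-0.001,0,0],"dr":[0,0,0]},{"offset":[-0.002,0,0],"dr":[0,0,0]},{"offset":[-0.002,0,0],"dr":[0,0,0]},{"offset":[0.012,0,-0.003],"dr":[0,0,0]},{"offset":[0.014,0,-0.04],"dr":[0,0,0]},{"offset":[0.01,0,-0.08],"dr":[0,0,0]},{"offset":[-0.01,0,-0.12],"dr":[0,0,0]},{"offset":[-0.03,-0.02,-0.16],"dr":[0,0,0]},{"offset":[-0.055,-0.04,-0.195],"dr":[0,0,0]},{"offset":[-0.085,-0.06,-0.222],"dr":[0,0,0]}]'

```text
time_s: 9.55
tool_pos: [0.46, -0.1328, 0.2488]
eef_rot: [0.986, -0.167, 0.0, -0.0]
force: [0.1, -0.6, 0.3]
width: 0.001
grip_force: 0.0
```

Call:
step_arm --commands '[{"offset":[-0.036,-0.04,0],"dr":[0,0,0]},{"offset":[-0.036,-0.04,0],"dr":[0,0,0]},{"offset":[-0.036,-0.04,0],"dr":[0,0,0]},{"offset":[-0.036,-0.04,0],"dr":[0,0,0]},{"offset":[-0.036,-0.04,0],"dr":[0,0,0]},{"offset":[-0.036,-0.04,0],"dr":[0,0,0]},{"offset":[-0.036,-0.04,0],"dr":[0,0,0]},{"offset":[-0.036,-0.04,0],"dr":[0,0,0]},{"offset":[-0.036,-0.04,0],"dr":[0,0,0]},{"offset":[-0.036,-0.04,0],"dr":[0,0,0]}]'

```text
time_s: 10.55
tool_pos: [0.4402, -0.0845, 0.2468]
eef_rot: [0.986, -0.167, -0.0, -0.0]
force: [-0.3, -0.7, 0.8]
width: 0.002
grip_force: 0.0
```

```bash
python3 m.py; sleep 0; python3 m.py|grep end; python3 go.py -0.085 .1 .06
```

```text
line 0 41
line 1 34
line sep 93.82 mm, angle diff 0.0008
edge n 150 150
edge n 150 150
slab width 88.1 len 246.0
end_left x=-4.48 y=127.0 mm edges [ 0.5718 -0.0202] [0.4861 0.0072]
   edge+1 x=39.68
   edge-1 x=-48.63
end_right x=2.81 y=-122.9 mm edges [ 0.5109 -0.2107] [ 0.4252 -0.1833]
   edge+1 x=46.77
   edge-1 x=-41.15
{'o': array([ 0.49854694, -0.10397375]), 'x': array([ 0.94320704, -0.33220547]), 'y': array([0.33220547, 0.94320704])} [ 0.44015641 -0.08451692  0.24680279]
end_left x=-4.48 y=127.1 mm edges [ 0.5718 -0.0202] [0.4861 0.0072]
end_right x=2.76 y=-122.8 mm edges [ 0.5109 -0.2107] [ 0.4252 -0.1833]
board xyz mm [-61.6  -1.  246.8] F board 0.52 [ 0.6   0.15 -0.43] t 10.65
offset [-0.0232 -0.1011  0.1868] dr [-0.0001  0.      0.0025] |p| 0.452
```

Call:
step_arm --commands '[{"offset":[-0.005,-0.02,0.03],"dr":[0,0,0]},{"offset":[-0.01,-0.045,0.06],"dr":[0,0,0]},{"offset":[-0.015,-0.075,0.09],"dr":[0,0,0]},{"offset":[-0.02,-0.1,0.12],"dr":[0,0,0]},{"offset":[-0.023,-0.1,0.15],"dr":[0,0,0]},{"offset":[-0.023,-0.1,0.18],"dr":[0,0,0]},{"offset":[-0.023,-0.1,0.2],"dr":[0,0,0]},{"offset":[-0.02,-0.1,0.215],"dr":[0,0,0]},{"offset":[-0.014,-0.1,0.223],"dr":[0,0,0]},{"offset":[-0.01,-0.1,0.223],"dr":[0,0,0]}]'

```text
time_s: 11.65
tool_pos: [0.4634, 0.0131, 0.0228]
eef_rot: [0.986, -0.167, -0.001, 0.0]
force: [0.5, -0.0, -0.0]
width: -0.0
grip_force: 0.0
```

```bash
python3 go.py -.057 .1 .024
```

```text
board xyz mm [-72.   98.8  22.8] F board 0.46 [ 0.48 -0.04 -0.02] t 11.65
offset [ 0.015  -0.0012 -0.0012] dr [0.0006 0.0017 0.0025] |p| 0.478
```

Call:
step_arm --commands '[{"offset":[0.003,0,0],"dr":[0,0,0]},{"offset":[0.006,0,0],"dr":[0,0,0]},{"offset":[0.008,0,0],"dr":[0,0,0]},{"offset":[0.01,0,0],"dr":[0,0,0]},{"offset":[0.011,0,0],"dr":[0,0,0]},{"offset":[0.012,0,0],"dr":[0,0,0]},{"offset":[0.013,0,0],"dr":[0,0,0]},{"offset":[0.014,0,0],"dr":[0,0,0]},{"offset":[0.015,0,0],"dr":[0,0,0]},{"offset":[0.015,0,0],"dr":[0,0,0]}]'

```text
time_s: 12.65
tool_pos: [0.4778, 0.0086, 0.0237]
eef_rot: [0.986, -0.167, -0.0, -0.0]
force: [-2.6, 3.6, 1.9]
width: -0.002
grip_force: 1.8
```

```bash
python3 go.py -.057 .1 .024
```

```text
board xyz mm [-56.9  99.3  23.7] F board -3.66 [-2.63  3.56  1.9 ] t 12.65
offset [-0.0001 -0.0007 -0.0003] dr [-0.0005  0.0003  0.0027] |p| 0.478
```

Call:
step_arm --commands '[{"offset":[-0.01,0,0],"dr":[0,0,0]},{"offset":[-0.016,0,-0.003],"dr":[0,0,0]},{"offset":[-0.016,0,-0.04],"dr":[0,0,0]},{"offset":[-0.014,0.01,-0.08],"dr":[0,0,0]},{"offset":[-0.01,0.03,-0.12],"dr":[0,0,0]},{"offset":[-0.007,0.06,-0.16],"dr":[0,0,0]},{"offset":[-0.005,0.085,-0.2],"dr":[0,0,0]},{"offset":[-0.005,0.1,-0.224],"dr":[0,0,0]},{"offset":[-0.005,0.1,-0.224],"dr":[0,0,0]},{"offset":[-0.005,0.1,-0.224],"dr":[0,0,0]}]'

```text
time_s: 13.65
tool_pos: [0.4401, -0.0847, 0.248]
eef_rot: [0.986, -0.168, 0.001, 0.0]
force: [0.5, 0.2, -0.5]
width: -0.001
grip_force: 0.0
```

```bash
python3 m.py; sleep 0; python3 m.py|grep end; python3 go.py 0.08 -.1 .06
```

```text
line 0 41
line 1 33
line sep 93.70 mm, angle diff -0.0017
edge n 149 148
edge n 149 149
slab width 88.1 len 246.0
end_left x=-0.78 y=126.5 mm edges [ 0.5741 -0.0225] [0.4889 0.0065]
   edge+1 x=43.40
   edge-1 x=-45.01
end_right x=1.87 y=-123.5 mm edges [ 0.5096 -0.2118] [ 0.4244 -0.1828]
   edge+1 x=45.70
   edge-1 x=-42.00
{'o': array([ 0.49854694, -0.10397375]), 'x': array([ 0.94310251, -0.33250212]), 'y': array([0.33250212, 0.94310251])} [ 0.43982258 -0.0841943   0.24673832]
end_left x=-0.77 y=126.7 mm edges [ 0.5743 -0.0224] [0.4892 0.0067]
end_right x=1.85 y=-123.3 mm edges [ 0.5097 -0.2117] [ 0.4246 -0.1826]
board xyz mm [-62.2  -0.6 246.1] F board 1.16 [ 1.15 -0.23 -0.59] t 13.75
offset [0.1423 0.0997 0.1858] dr [0.0001 0.0023 0.0029] |p| 0.586
```

Call:
step_arm --commands '[{"offset":[0.02,0.03,0],"dr":[0,0,0]},{"offset":[0.05,0.06,0.01],"dr":[0,0,0]},{"offset":[0.085,0.085,0.03],"dr":[0,0,0]},{"offset":[0.12,0.1,0.06],"dr":[0,0,0]},{"offset":[0.142,0.1,0.095],"dr":[0,0,0]},{"offset":[0.142,0.1,0.13],"dr":[0,0,0]},{"offset":[0.142,0.1,0.165],"dr":[0,0,0]},{"offset":[0.142,0.1,0.19],"dr":[0,0,0]},{"offset":[0.142,0.1,0.21],"dr":[0,0,0]},{"offset":[0.138,0.1,0.222],"dr":[0,0,0]}]'

```text
time_s: 14.75
tool_pos: [0.5357, -0.2225, 0.0214]
eef_rot: [0.986, -0.167, -0.003, -0.001]
force: [-0.4, 0.1, 0.5]
width: 0.002
grip_force: 0.0
```

```bash
python3 go.py .0556 -.1 .024
```

```text
board xyz mm [ 74.4 -99.5  21.4] F board -0.38 [-0.37  0.12  0.47] t 14.75
offset [-0.0188  0.0004 -0.0025] dr [-0.0007  0.0061  0.0038] |p| 0.561
```

Call:
step_arm --commands '[{"offset":[-0.004,0,-0.001],"dr":[0,0,0]},{"offset":[-0.008,0,-0.001],"dr":[0,0,0]},{"offset":[-0.011,0,-0.001],"dr":[0,0,0]},{"offset":[-0.013,0,-0.001],"dr":[0,0,0]},{"offset":[-0.015,0,-0.001],"dr":[0,0,0]},{"offset":[-0.016,0,-0.001],"dr":[0,0,0]},{"offset":[-0.017,0,-0.001],"dr":[0,0,0]},{"offset":[-0.018,0,-0.001],"dr":[0,0,0]},{"offset":[-0.0188,0,-0.001],"dr":[0,0,0]},{"offset":[-0.0188,0,-0.001],"dr":[0,0,0]}]'

```text
time_s: 15.75
tool_pos: [0.5196, -0.2182, 0.0267]
eef_rot: [0.986, -0.167, -0.0, -0.0]
force: [-0.1, 0.4, 0.4]
width: 0.0
grip_force: 0.0
```

```bash
python3 go.py .0556 -.1 .024
```

```text
board xyz mm [  57.8 -100.7   26.7] F board -0.18 [-0.05  0.39  0.41] t 15.75
offset [-0.0022 -0.0007  0.0027] dr [-0.      0.0001  0.0024] |p| 0.561
```

Still short of contact, so I'll move 2.2 mm more.

Call:
step_arm --commands '[{"offset":[-0.0005,0,0.001],"dr":[0,0,0]},{"offset":[-0.001,0,0.002],"dr":[0,0,0]},{"offset":[-0.0015,0,0.002],"dr":[0,0,0]},{"offset":[-0.002,0,0.002],"dr":[0,0,0]},{"offset":[-0.0022,0,0.002],"dr":[0,0,0]},{"offset":[-0.0022,0,0.002],"dr":[0,0,0]},{"offset":[-0.0022,0,0.002],"dr":[0,0,0]},{"offset":[-0.0022,0,0.002],"dr":[0,0,0]},{"offset":[-0.0022,0,0.002],"dr":[0,0,0]},{"offset":[-0.0022,0,0.002],"dr":[0,0,0]}]'

```text
time_s: 16.75
tool_pos: [0.5176, -0.2176, 0.0248]
eef_rot: [0.986, -0.167, 0.0, 0.0]
force: [2.4, -2.3, -1.3]
width: 0.005
grip_force: 1.2
```

```bash
python3 go.py .0556 -.1 .024
```

```text
board xyz mm [  55.7 -100.8   24.8] F board 3.0 [ 2.35 -2.34 -1.3 ] t 16.75
offset [-0.0001 -0.0008  0.0008] dr [ 0.0001 -0.0001  0.0025] |p| 0.561
```

Call:
step_arm --commands '[{"offset":[0.01,0,0],"dr":[0,0,0]},{"offset":[0.014,0,-0.003],"dr":[0,0,0]},{"offset":[0.014,0,-0.04],"dr":[0,0,0]},{"offset":[0.01,0,-0.08],"dr":[0,0,0]},{"offset":[-0.01,0,-0.12],"dr":[0,0,0]},{"offset":[-0.03,-0.02,-0.16],"dr":[0,0,0]},{"offset":[-0.055,-0.04,-0.195],"dr":[0,0,0]},{"offset":[-0.085,-0.065,-0.222],"dr":[0,0,0]},{"offset":[-0.115,-0.1,-0.222],"dr":[0,0,0]},{"offset":[-0.118,-0.1,-0.222],"dr":[0,0,0]}]'

```text
time_s: 17.75
tool_pos: [0.4386, -0.0807, 0.2496]
eef_rot: [0.986, -0.165, 0.002, -0.001]
force: [-0.6, -0.3, -0.7]
width: 0.003
grip_force: 0.0
```

```bash
python3 m.py; python3 m.py|grep end;python3 m.py|grep end; python3 go.py -0.075 .1 .06
```

```text
line 0 40
line 1 34
line sep 93.69 mm, angle diff 0.0007
edge n 147 147
edge n 147 147
slab width 88.0 len 245.6
end_left x=-0.25 y=126.4 mm edges [ 0.5744 -0.0231] [0.4895 0.0066]
   edge+1 x=43.16
   edge-1 x=-43.73
end_right x=0.51 y=-123.6 mm edges [ 0.5085 -0.2119] [ 0.4235 -0.1822]
   edge+1 x=44.92
   edge-1 x=-43.97
{'o': array([ 0.49854694, -0.10397375]), 'x': array([ 0.94300422, -0.33278076]), 'y': array([0.33278076, 0.94300422])} [ 0.43879629 -0.0821971   0.24859488]
end_left x=-0.15 y=126.5 mm edges [ 0.5748 -0.0231] [0.4898 0.0066]
end_right x=0.37 y=-123.5 mm edges [ 0.5087 -0.2119] [ 0.4237 -0.1821]
end_left x=0.06 y=126.8 mm edges [ 0.5751 -0.0229] [0.4902 0.0069]
end_right x=0.44 y=-123.2 mm edges [ 0.5088 -0.2116] [ 0.4238 -0.1818]
board xyz mm [-62.5  -0.9 246.9] F board 0.3 [ 0.45  0.37 -0.64] t 17.9
offset [-0.0123 -0.101   0.1869] dr [ 0.0002 -0.0003  0.0034] |p| 0.461
```

Call:
step_arm --commands '[{"offset":[0.01,0,0],"dr":[0,0,0]},{"offset":[0.02,0,0],"dr":[0,0,0]},{"offset":[0.03,0,0],"dr":[0,0,0]},{"offset":[0.03,0,0],"dr":[0,0,0]},{"offset":[0.03,0,0],"dr":[0,0,0]},{"offset":[0.03,0,0],"dr":[0,0,0]},{"offset":[0.03,0,0],"dr":[0,0,0]},{"offset":[0.03,0,0],"dr":[0,0,0]},{"offset":[0.03,0,0],"dr":[0,0,0]},{"offset":[0.03,0,0],"dr":[0,0,0]}]'

```text
time_s: 18.9
tool_pos: [0.4674, -0.094, 0.2469]
eef_rot: [0.986, -0.167, 0.0, 0.0]
force: [-0.7, -0.4, -0.8]
width: 0.002
grip_force: 0.0
```

Run:
```python
from m import *
import pickle
W=pickle.load(open('W.pkl','rb'))
f,_,sm=measure(W)
px=f['pixels']; im=cv2.resize(px[0:210,110:390],None,fx=2.8,fy=2.8,interpolation=cv2.INTER_CUBIC)
cv2.imwrite('pics/w2.png',im[:,:,::-1])
print('tcp in pic',proj(f,status.get_obs()['tool_pos']))
for z in(.116,.122): print(proj(f,[*(W['o']+.13*W['x']),z]))
```

```text
line 0 39
line 1 34
line sep 94.08 mm, angle diff 0.0007
edge n 145 145
edge n 145 145
slab width 88.6 len 246.2
end_left x=-0.53 y=126.9 mm edges [ 0.5745 -0.0226] [0.4895 0.0071]
   edge+1 x=43.77
   edge-1 x=-44.83
end_right x=0.21 y=-123.1 mm edges [ 0.5085 -0.2114] [ 0.4235 -0.1817]
   edge+1 x=44.51
   edge-1 x=-44.09
tcp in pic [[260.82641022 248.41116485]]
[[259.79101587   8.44240843]]
[[259.7987414    5.71492803]]
```

View pics/w2.png

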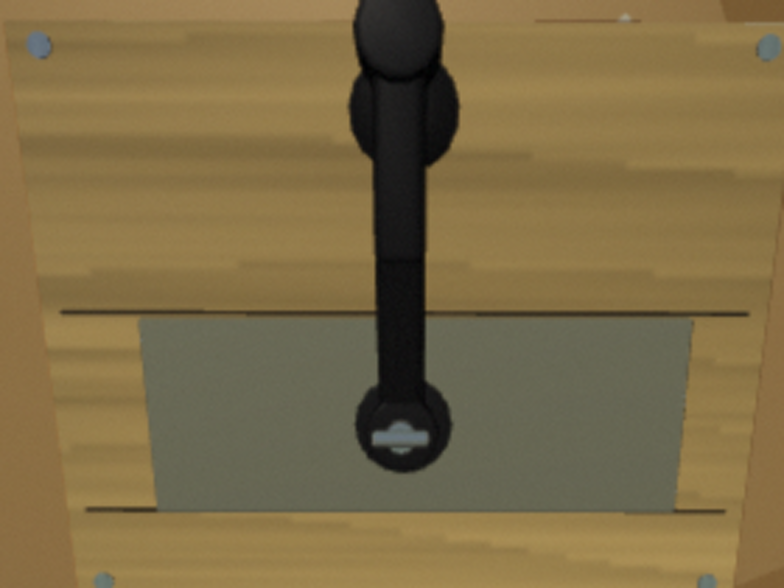

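The crop shows the slab seated evenly between the lines, margins about 2 mm all round. The knuckle top is at crop (398,30), image (252,11), and the boss is at crop (400,430). Next I'll take a low, oblique look at the pad to estimate its gap.

Call:
step_arm --commands '[{"offset":[-0.003,-0.04,0],"dr":[0,0,0]},{"offset":[-0.007,-0.08,0],"dr":[0,0,0]},{"offset":[-0.007,-0.12,0.02],"dr":[0,0,0]},{"offset":[-0.007,-0.158,0.05],"dr":[0,0,0]},{"offset":[-0.007,-0.158,0.09],"dr":[0,0,0]},{"offset":[-0.007,-0.158,0.13],"dr":[0,0,0]},{"offset":[-0.007,-0.158,0.157],"dr":[0,0,0]},{"offset":[-0.007,-0.158,0.157],"dr":[0,0,0]},{"offset":[-0.007,-0.158,0.157],"dr":[0,0,0]},{"offset":[-0.007,-0.158,0.157],"dr":[0,0,0]}]'

```text
time_s: 19.95
tool_pos: [0.5143, 0.0574, 0.0924]
eef_rot: [0.986, -0.167, 0.002, -0.0]
force: [-0.6, -0.2, 0.5]
width: -0.003
grip_force: 0.0
```

```bash
python3 - <<'E'
from h import *
import pickle
W=pickle.load(open('W.pkl','rb'))
f=grab('wrist'); pickle.dump(f,open('f3.pkl','wb'))
im=cv2.resize(f['pixels'][40:240,312:512],None,fx=3,fy=3,interpolation=cv2.INTER_CUBIC)
im=np.clip(im.astype(float)*1.3+10,0,255).astype(np.uint8)
cv2.imwrite('pics/w3.png',im[:,:,::-1])
# predicted pad circle for gaps, y_h=7
for g in (9,16,24):
    for y in (-.021,0,.021):
        p=np.r_[W['o']+(.0075+y)*W['y'],.032+g/1e3]; print(g,y,proj(f,p).round(1),((proj(f,p)-[312,40])*3).round(0))
E
python3 go.py .13 .0075 .16
```

```text
9 -0.021 [[499.8 166.9]] [[563. 381.]]
9 0 [[470.4 166.8]] [[475. 380.]]
9 0.021 [[441.  166.7]] [[387. 380.]]
16 -0.021 [[508.4 168.6]] [[589. 386.]]
16 0 [[477.9 168.5]] [[498. 386.]]
16 0.021 [[447.5 168.5]] [[407. 385.]]
24 -0.021 [[519.  170.7]] [[621. 392.]]
24 0 [[487.2 170.7]] [[526. 392.]]
24 0.021 [[455.5 170.6]] [[431. 392.]]
board xyz mm [-38.6 157.5  92.6] F board 0.27 [0.29 0.02 0.94] t 20.0
offset [ 0.1686  0.1502 -0.067 ] dr [-0.0016 -0.0041  0.0023] |p| 0.639
```

View pics/w3.png

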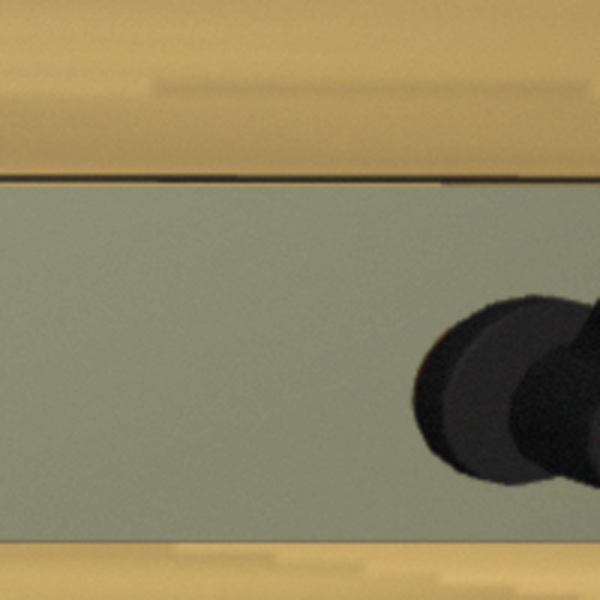

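The oblique crop shows the pad's lower rim with its extreme left point at crop (414,392), so the gap is about 18 mm. Next I'll refine the holdfast's y from the w2 crop.

Run:
```python
from h import *
import pickle
W=pickle.load(open('W.pkl','rb')); f=pickle.load(open('f3.pkl','rb'))
T=np.eye(4);T[:3,:3]=np.c_[np.r_[W['x'],0],np.r_[-W['y'],0],[0,0,-1]]@R.from_rotvec([0,0,-.0025]).as_matrix();T[:3,3]=[.4674,-.094,.2469]
T=T@np.array(f['mount']); g=dict(f); g['o'],g['A']=T[:3,3],T[:3,:3]
im=cv2.imread('pics/w2.png').max(2)
def b(P): P=P[0,:2]-W['o']; return (P@W['x']*1e3).round(1),(P@W['y']*1e3).round(1)
for r,z in ((30,.119),(60,.115),(110,.02),(150,.1),(220,.1),(350,.08),(420,.05),(455,.05)):
    c=np.where(im[r]<52)[0]; c=c[(c>330)&(c<480)]
    m=(c.min()+c.max()+1)/2
    print(r,c.min(),c.max(),b(plane(g,[(110+m/2.8,r/2.8)],z)))
# pad rim from f3
px=f['pixels'].max(2); 
for r in range(164,178,2):
    c=np.where(px[r,400:]<60)[0]; print(r,400+c.min() if len(c) else None,end=' ')
```

```text
30 354 442 (np.float64(127.2), np.float64(6.3))
60 359 439 (np.float64(120.3), np.float64(6.2))
110 351 457 (np.float64(129.6), np.float64(6.2))
150 363 446 (np.float64(97.9), np.float64(4.7))
220 375 424 (np.float64(75.8), np.float64(6.6))
350 378 424 (np.float64(31.4), np.float64(6.6))
420 356 449 (np.float64(0.8), np.float64(6.7))
455 367 438 (np.float64(-14.7), np.float64(6.8))
164 451 166 450 168 450 170 450 172 449 174 449 176 450
```

Call:
step_arm --commands '[{"offset":[0.01,0,-0.04],"dr":[0,0,0]},{"offset":[0.04,0.02,-0.07],"dr":[0,0,0]},{"offset":[0.075,0.05,-0.07],"dr":[0,0,0]},{"offset":[0.11,0.08,-0.07],"dr":[0,0,0]},{"offset":[0.14,0.115,-0.07],"dr":[0,0,0]},{"offset":[0.169,0.14,-0.07],"dr":[0,0,0]},{"offset":[0.169,0.151,-0.067],"dr":[0,0,0]},{"offset":[0.169,0.151,-0.067],"dr":[0,0,0]},{"offset":[0.169,0.151,-0.06],"dr":[0,0,0]},{"offset":[0.169,0.151,-0.05],"dr":[0,0,0]}]'

```text
time_s: 21.0
tool_pos: [0.6231, -0.1395, 0.141]
eef_rot: [0.986, -0.167, 0.001, -0.0]
force: [-0.3, -1.1, 0.7]
width: -0.004
grip_force: 0.0
```

```bash
python3 go.py .13 .0065 .125
```

```text
board xyz mm [129.3   7.9 141. ] F board 0.08 [-0.29 -1.09  0.69] t 21.0
offset [0.0007 0.0014 0.016 ] dr [-0.0007 -0.0027  0.004 ] |p| 0.639
```

Call:
step_arm --commands '[{"offset":[0,0.001,0.008],"dr":[0,0,0]},{"offset":[0,0.001,0.016],"dr":[0,0,0]},{"offset":[0,0.001,0.018],"dr":[0,0,0]},{"offset":[0,0.001,0.019],"dr":[0,0,0]},{"offset":[0,0.001,0.02],"dr":[0,0,0]},{"offset":[0,0.001,0.021],"dr":[0,0,0]},{"offset":[0,0.001,0.022],"dr":[0,0,0]},{"offset":[0,0.001,0.023],"dr":[0,0,0]},{"offset":[0,0.001,0.024],"dr":[0,0,0]},{"offset":[0,0.001,0.024],"dr":[0,0,0]}]'

```text
time_s: 22.0
tool_pos: [0.6225, -0.1419, 0.1162]
eef_rot: [0.986, -0.167, 0.0, 0.0]
force: [-0.6, 0.1, 1.7]
width: 0.0
grip_force: 1.0
```

```bash
python3 go.py .13 .0065 .117
```

```text
board xyz mm [129.5   5.4 116.2] F board -0.6 [-0.62  0.05  1.7 ] t 22.0
offset [ 0.0005 -0.0011 -0.0008] dr [ 0.     -0.0006  0.0025] |p| 0.639
```

Call:
step_arm --commands '[{"offset":[0,0,0.001],"dr":[0,0,0]},{"offset":[0,0,0.002],"dr":[0,0,0]},{"offset":[0,0,0.003],"dr":[0,0,0]},{"offset":[0,0,0.004],"dr":[0,0,0]},{"offset":[0,0,0.005],"dr":[0,0,0]},{"offset":[0,0,0.006],"dr":[0,0,0]},{"offset":[0,0,0.007],"dr":[0,0,0]},{"offset":[0,0,0.008],"dr":[0,0,0]},{"offset":[0,0,0.009],"dr":[0,0,0]},{"offset":[0,0,0.009],"dr":[0,0,0]}]'

```text
time_s: 23.0
tool_pos: [0.6225, -0.1419, 0.1086]
eef_rot: [0.986, -0.167, 0.001, 0.0]
force: [-3.0, -0.0, 6.2]
width: -0.003
grip_force: 3.6
```

```bash
python3 go.py .13 .0065 .117
```

```text
board xyz mm [129.6   5.4 108.6] F board -2.81 [-2.99 -0.02  6.23] t 23.0
offset [ 0.0005 -0.0011 -0.0084] dr [-0.     -0.0014  0.0025] |p| 0.639
```

Call:
step_arm --commands '[{"offset":[0,0,0.0003],"dr":[0,0,0]},{"offset":[0,0,0.0006],"dr":[0,0,0]},{"offset":[0,0,0.0009],"dr":[0,0,0]},{"offset":[0,0,0.0012],"dr":[0,0,0]},{"offset":[0,0,0.0015],"dr":[0,0,0]},{"offset":[0,0,0.0018],"dr":[0,0,0]},{"offset":[0,0,0.002],"dr":[0,0,0]},{"offset":[0,0,0.002],"dr":[0,0,0]},{"offset":[0,0,0.002],"dr":[0,0,0]},{"offset":[0,0,0.002],"dr":[0,0,0]}]'

```text
time_s: 24.0
tool_pos: [0.6225, -0.1419, 0.1068]
eef_rot: [0.986, -0.167, 0.001, 0.0]
force: [-3.2, 0.3, 7.9]
width: 0.003
grip_force: 3.9
```

```bash
python3 go.py .13 .0065 .117
```

```text
board xyz mm [129.6   5.4 106.8] F board -3.12 [-3.22  0.27  7.91] t 24.0
offset [ 0.0005 -0.0011 -0.0102] dr [ 0.     -0.0015  0.0025] |p| 0.639
```

Call:
step_arm --commands '[{"offset":[0,0,0.0003],"dr":[0,0,0]},{"offset":[0,0,0.0006],"dr":[0,0,0]},{"offset":[0,0,0.0009],"dr":[0,0,0]},{"offset":[0,0,0.0012],"dr":[0,0,0]},{"offset":[0,0,0.0015],"dr":[0,0,0]},{"offset":[0,0,0.0015],"dr":[0,0,0]},{"offset":[0,0,0.0015],"dr":[0,0,0]},{"offset":[0,0,0.0015],"dr":[0,0,0]},{"offset":[0,0,0.0015],"dr":[0,0,0]},{"offset":[0,0,0.0015],"dr":[0,0,0]}]'

```text
time_s: 25.0
tool_pos: [0.6226, -0.1419, 0.1052]
eef_rot: [0.986, -0.167, 0.001, 0.0]
force: [-3.2, 1.2, 7.7]
width: 0.003
grip_force: 3.9
```

Call:
step_arm --commands '[{"offset":[0,0,0.0003],"dr":[0,0,0]},{"offset":[0,0,0.0006],"dr":[0,0,0]},{"offset":[0,0,0.0009],"dr":[0,0,0]},{"offset":[0,0,0.0012],"dr":[0,0,0]},{"offset":[0,0,0.0015],"dr":[0,0,0]},{"offset":[0,0,0.0015],"dr":[0,0,0]},{"offset":[0,0,0.0015],"dr":[0,0,0]},{"offset":[0,0,0.0015],"dr":[0,0,0]},{"offset":[0,0,0.0015],"dr":[0,0,0]},{"offset":[0,0,0.0015],"dr":[0,0,0]}]'

```text
time_s: 26.0
tool_pos: [0.6226, -0.1419, 0.1037]
eef_rot: [0.986, -0.167, 0.001, 0.0]
force: [-3.5, 0.7, 7.9]
width: 0.005
grip_force: 3.9
```

Call:
step_arm --commands '[{"offset":[0,0,0.0003],"dr":[0,0,0]},{"offset":[0,0,0.0006],"dr":[0,0,0]},{"offset":[0,0,0.0009],"dr":[0,0,0]},{"offset":[0,0,0.0012],"dr":[0,0,0]},{"offset":[0,0,0.0012],"dr":[0,0,0]},{"offset":[0,0,0.0012],"dr":[0,0,0]},{"offset":[0,0,0.0012],"dr":[0,0,0]},{"offset":[0,0,0.0012],"dr":[0,0,0]},{"offset":[0,0,0.0012],"dr":[0,0,0]},{"offset":[0,0,0.0012],"dr":[0,0,0]}]'

```text
time_s: 27.0
tool_pos: [0.6226, -0.1419, 0.1025]
eef_rot: [0.986, -0.167, 0.001, 0.0]
force: [-3.8, 1.2, 7.5]
width: 0.0
grip_force: 3.9
```

Call:
step_arm --commands '[{"offset":[0,0,0.0003],"dr":[0,0,0]},{"offset":[0,0,0.0006],"dr":[0,0,0]},{"offset":[0,0,0.0009],"dr":[0,0,0]},{"offset":[0,0,0.0012],"dr":[0,0,0]},{"offset":[0,0,0.0012],"dr":[0,0,0]},{"offset":[0,0,0.0012],"dr":[0,0,0]},{"offset":[0,0,0.0012],"dr":[0,0,0]},{"offset":[0,0,0.0012],"dr":[0,0,0]},{"offset":[0,0,0.0012],"dr":[0,0,0]},{"offset":[0,0,0.0012],"dr":[0,0,0]}]'

```text
time_s: 28.0
tool_pos: [0.6226, -0.1419, 0.1021]
eef_rot: [0.986, -0.167, 0.001, 0.0]
force: [-5.6, 1.5, 11.0]
width: 0.001
grip_force: 5.3
```

Call:
step_arm --commands '[{"offset":[0,0,0.0002],"dr":[0,0,0]},{"offset":[0,0,0.0004],"dr":[0,0,0]},{"offset":[0,0,0.0006],"dr":[0,0,0]},{"offset":[0,0,0.0008],"dr":[0,0,0]},{"offset":[0,0,0.001],"dr":[0,0,0]},{"offset":[0,0,0.001],"dr":[0,0,0]},{"offset":[0,0,0.001],"dr":[0,0,0]},{"offset":[0,0,0.001],"dr":[0,0,0]},{"offset":[0,0,0.001],"dr":[0,0,0]},{"offset":[0,0,0.001],"dr":[0,0,0]}]'

```text
time_s: 29.0
tool_pos: [0.6226, -0.1419, 0.1019]
eef_rot: [0.986, -0.167, 0.001, 0.0]
force: [-7.3, 1.5, 13.2]
width: 0.004
grip_force: 6.8
```

Call:
step_arm --commands '[{"offset":[0,0,0.0002],"dr":[0,0,0]},{"offset":[0,0,0.0004],"dr":[0,0,0]},{"offset":[0,0,0.0006],"dr":[0,0,0]},{"offset":[0,0,0.0008],"dr":[0,0,0]},{"offset":[0,0,0.001],"dr":[0,0,0]},{"offset":[0,0,0.001],"dr":[0,0,0]},{"offset":[0,0,0.001],"dr":[0,0,0]},{"offset":[0,0,0.001],"dr":[0,0,0]},{"offset":[0,0,0.001],"dr":[0,0,0]},{"offset":[0,0,0.001],"dr":[0,0,0]}]'

```text
time_s: 30.0
tool_pos: [0.6226, -0.1419, 0.1018]
eef_rot: [0.986, -0.167, 0.001, 0.0]
force: [-7.3, 1.8, 17.6]
width: -0.0
grip_force: 8.3
```

Call:
step_arm --commands '[{"offset":[0,0,-0.004],"dr":[0,0,0]},{"offset":[0,0,-0.015],"dr":[0,0,0]},{"offset":[0,0,-0.04],"dr":[0,0,0]},{"offset":[-0.01,0,-0.075],"dr":[0,0,0]},{"offset":[-0.04,0,-0.11],"dr":[0,0,0]},{"offset":[-0.08,0,-0.14],"dr":[0,0,0]},{"offset":[-0.12,0,-0.15],"dr":[0,0,0]},{"offset":[-0.16,0,-0.15],"dr":[0,0,0]},{"offset":[-0.163,0,-0.15],"dr":[0,0,0]},{"offset":[-0.163,0,-0.15],"dr":[0,0,0]}]'

```text
time_s: 31.0
tool_pos: [0.4683, -0.0879, 0.2481]
eef_rot: [0.986, -0.167, 0.001, 0.0]
force: [0.6, 0.2, -0.1]
width: -0.003
grip_force: 0.0
```

```bash
python3 m.py; python3 m.py | grep end; python3 -c "
from h import *
f=grab('wrist');save(f,'w4.png');print(status.get_obs()['time_s'],status.get_obs()['force'])"
```

```text
line 0 39
line 1 33
line sep 93.87 mm, angle diff 0.0010
edge n 146 146
edge n 146 146
slab width 88.7 len 246.3
end_left x=-0.35 y=126.7 mm edges [ 0.5747 -0.0228] [0.4898 0.0069]
   edge+1 x=44.01
   edge-1 x=-44.71
end_right x=0.36 y=-123.3 mm edges [ 0.5088 -0.2116] [ 0.4238 -0.1819]
   edge+1 x=44.72
   edge-1 x=-43.99
{'o': array([ 0.49854694, -0.10397375]), 'x': array([ 0.94310582, -0.33249274]), 'y': array([0.33249274, 0.94310582])} [ 0.46890288 -0.0881591   0.24763207]
end_left x=-0.32 y=126.6 mm edges [ 0.5746 -0.0229] [0.4897 0.0068]
end_right x=0.30 y=-123.4 mm edges [ 0.5086 -0.2117] [ 0.4237 -0.182 ]
31.15 [-0.13637884 -0.20367238  0.19162236]
```

View pics/w4.png

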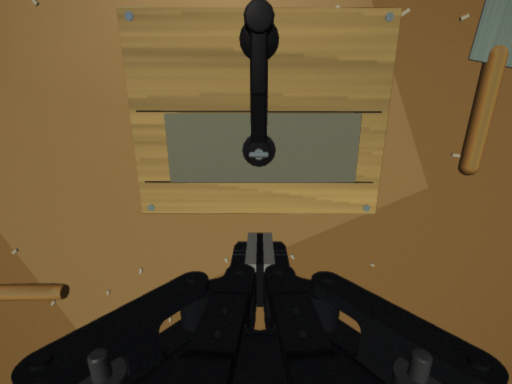

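The slab, (165,112)–(362,182), sits centred between the lines at rows 111 and 182 with the pad down at (259,150). The robot is clear and the other tools have not moved.

```bash
python3 -c "
from workcell import sign_off
print(sign_off())"
```

```text
the job is handed in; nothing more can be done
None
```

The slab is centred, with both ends measured within about 0.5 mm of midway between the lines. It is pinned by the holdfast at about 16 to 17 N of push (last reading 17.6 N). The robot was clear at about 31 s and the job is handed in, but sign-off returned no verdict.

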